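# Click the storage tub's lid shut all the way round

## Robot

A 6-joint arm with a two-finger parallel gripper is mounted at the origin on the work surface. World frame = base frame: x ahead of the robot, y to its left, z up, the work surface at z = 0. Lengths are in mm, angles in rad, forces in N, time in s.
With the tool pointing down it reaches from about 400 to 925 mm from the base axis. Payload 12.5 kg.
Tool frame: the origin (TCP) lies between the finger pads; the fingertips stand 11 mm ahead of it and the grasp point (between the pads) lies 8 mm behind it (env.tip_extent is the distance from the TCP to the fingertips, in mm); x points along the fingers, z is the direction in which the jaws open and shut, and the axes are right-handed (so a half turn about x gives the same grasp; the last joint's range is limited). The gripper opens to 95 mm and grips with 3 to 60 N. Pads are 20 mm wide; open, the fingers measure 119 mm over their backs; the gripper's body (75 mm by 180 mm) begins 59 mm behind the grasp point.
Start: joints at [1.137, 0.491, 1.559, -0, 1.092, -0.106], TCP at [201.21, 591.745, 205.461] pointing down, gripper open.
Joint ranges: [-3.1, 3.1], [-0.84, 2.19], [0.05, 2.79], [-1.13, 4.28], [0.06, 2.93], [-2.69, 2.69]. Speed limits (rad/s): [2.22, 2.22, 2.79, 3.14, 3.14, 3.14].

## Interface

Orientations are given as [roll, pitch, yaw] about the fixed x, y, z axes, in that order (R = Rz(yaw) Ry(pitch) Rx(roll)).
In Python, from cell import status, imaging, env gives the robot as it stands. The module is installed in compiled form; this text tells all that it offers.
- The arm moves only by the tool apply_moves, never from a script. Its argument "increments" is a list of rows, each a list of 5 numbers: the closure, from 0 (fully open) to 1 (shut), then the shift along the tool's x, y, z in mm, then the turn about the tool's x in degrees. A call has 1 to 10 rows; each row shifts and turns the commanded pose from where the row before left it, along the tool's axes as they then stand; what a row does not reach is not made up. A row lasts 1/10 s, in which the tool goes at most 50 mm and 8.59 degrees, less where a joint would pass 70% of its speed; a pose out of reach is approached as far as the arm can. A call with a gripper value outside its range is refused whole. The fingers move at their own pace and stop on an object; the grip force is fixed at half the most. Time passes only in rows, so rows that do not move let the fingers close. It gives the time, the measured TCP pose, the force and the opening at its end, in the units of the state.
- status.state(): the state, without advancing time (a new reading comes with each control period).
- imaging.read_camera(name): name is "scene" or "top" or "wrist"; returns a dict with "pixels" (420x560x3 uint8, red, green, blue), "fovy" (degrees; the focal length in pixels is half the picture's height over the tangent of half this angle, whatever the lens; pixels are square), "cx", "cy" (the principal point, pixels), "R" (3x3) and "t" (3): a world point X has camera coordinates R X + t. Camera axes: x right, y down, z forward; pixel columns grow to the right and rows downward; lengths in mm; the calibration is good to about 2 mm. A picture is of the moment at which its call begins. There is no depth.
- env.job_done(): hands the job in, once; it reports no verdict.
The state is a dict: "t": time; "joints": joint angles; "qvel": joint speeds; "tau": joint torques, N m; "eef_pos": TCP position; "tcp_rot": TCP orientation; "ft_force": force on the tool from outside, world axes, zero at the start; "moment": the same for the moment, N m; "opening": opening from 0.0 (shut) to 1.0 (fully open).
Only numpy, scipy, OpenCV 4.12 (cv2) and the standard library are available. Lean on these libraries where they do the work, as an engineer would, in place of code of your own. Each camera call takes 0.05 s, during which the arm holds its last target. There are 200 camera calls.

## Task

The lid of the blue storage tub is on but not snapped shut. Work around its white rim with closed fingertips, pressing each of the six sections in turn right down to its stop, until all six are clicked shut. Do not lift the tub or shove it along the bench, and leave the little tin standing on the lid and everything else around as it is.

Things in the scene. Friction and masses are not known exactly. Their poses are not given: they have to be found in the camera images.
- tub: Heavy loose storage tub on the bench (blue plastic, 220 x 160 mm outline, 2 to 3.5 kg), closed by a lid. Origin: centre of its underside; x along the 220 mm length, y along the 160 mm width, z up. In its middle is the lid's grey recessed panel (172 x 112 mm), whose top lies 90 mm above the origin; around the panel runs the white lid rim, 24 mm wide, in six separate straight sections divided by narrow seams. The tub stands at any yaw up to about 70 degrees either way
- pad1 (a point): Point in the middle of the top face of rim section 1 (long +y side, -x half, tub-frame x, y = (-55, +68) mm), under its grey thumb pad (44 x 14 mm). The section is 109 mm along the tub's x, 24 mm wide, white on top. The point moves with the section: 108 mm above the tub's underside when fully raised (joint 0), 100 mm when clicked shut. Axes as the tub's
- rim1 (a joint): Height of rim section 1 in m: 0 = fully raised (8 mm up; while it is up an orange seal shows beneath it), 0.008 = clicked shut. It moves straight down only, a tight fit: it takes about 8 N of push at any height and stays where it is left, until it meets a hard stop at 0.008; it is clicked shut within the last 1.5 mm. At the start it stands anywhere from 0 to 0.004
- pad2 (a point): Point in the middle of the top face of rim section 2 (long +y side, +x half, tub-frame x, y = (+55, +68) mm), under its grey thumb pad (44 x 14 mm). The section is 109 mm along the tub's x, 24 mm wide, white on top. The point moves with the section: 108 mm above the tub's underside when fully raised (joint 0), 100 mm when clicked shut. Axes as the tub's
- rim2 (a joint): Height of rim section 2 in m: 0 = fully raised (8 mm up; while it is up an orange seal shows beneath it), 0.008 = clicked shut. It moves straight down only, a tight fit: it takes about 8 N of push at any height and stays where it is left, until it meets a hard stop at 0.008; it is clicked shut within the last 1.5 mm. At the start it stands anywhere from 0 to 0.004
- pad3 (a point): Point in the middle of the top face of rim section 3 (short side at +x, tub-frame x, y = (+98, 0) mm), under its grey thumb pad (44 x 14 mm). The section is 110 mm along the tub's y, 24 mm wide, white on top. The point moves with the section: 108 mm above the tub's underside when fully raised (joint 0), 100 mm when clicked shut. Axes as the tub's
- rim3 (a joint): Height of rim section 3 in m: 0 = fully raised (8 mm up; while it is up an orange seal shows beneath it), 0.008 = clicked shut. It moves straight down only, a tight fit: it takes about 8 N of push at any height and stays where it is left, until it meets a hard stop at 0.008; it is clicked shut within the last 1.5 mm. At the start it stands anywhere from 0 to 0.004
- pad4 (a point): Point in the middle of the top face of rim section 4 (long -y side, +x half, tub-frame x, y = (+55, -68) mm), under its grey thumb pad (44 x 14 mm). The section is 109 mm along the tub's x, 24 mm wide, white on top. The point moves with the section: 108 mm above the tub's underside when fully raised (joint 0), 100 mm when clicked shut. Axes as the tub's
- rim4 (a joint): Height of rim section 4 in m: 0 = fully raised (8 mm up; while it is up an orange seal shows beneath it), 0.008 = clicked shut. It moves straight down only, a tight fit: it takes about 8 N of push at any height and stays where it is left, until it meets a hard stop at 0.008; it is clicked shut within the last 1.5 mm. At the start it stands anywhere from 0 to 0.004
- pad5 (a point): Point in the middle of the top face of rim section 5 (long -y side, -x half, tub-frame x, y = (-55, -68) mm), under its grey thumb pad (44 x 14 mm). The section is 109 mm along the tub's x, 24 mm wide, white on top. The point moves with the section: 108 mm above the tub's underside when fully raised (joint 0), 100 mm when clicked shut. Axes as the tub's
- rim5 (a joint): Height of rim section 5 in m: 0 = fully raised (8 mm up; while it is up an orange seal shows beneath it), 0.008 = clicked shut. It moves straight down only, a tight fit: it takes about 8 N of push at any height and stays where it is left, until it meets a hard stop at 0.008; it is clicked shut within the last 1.5 mm. At the start it stands anywhere from 0 to 0.004
- pad6 (a point): Point in the middle of the top face of rim section 6 (short side at -x, tub-frame x, y = (-98, 0) mm), under its grey thumb pad (44 x 14 mm). The section is 110 mm along the tub's y, 24 mm wide, white on top. The point moves with the section: 108 mm above the tub's underside when fully raised (joint 0), 100 mm when clicked shut. Axes as the tub's
- rim6 (a joint): Height of rim section 6 in m: 0 = fully raised (8 mm up; while it is up an orange seal shows beneath it), 0.008 = clicked shut. It moves straight down only, a tight fit: it takes about 8 N of push at any height and stays where it is left, until it meets a hard stop at 0.008; it is clicked shut within the last 1.5 mm. At the start it stands anywhere from 0 to 0.004
- tin_center (a point): Middle of a small round tin with a yellow band and pale lid (52 mm across, 34 mm high, 90 g) standing loose on the lid's recessed panel, within about 25 mm of its middle. Leave it standing there
- wrench: Bystander: loose steel wrench, 200 mm, lying on the bench on the left (+y). Origin: on its underside
- screwdriver: Bystander: loose screwdriver, 200 mm, lying on the bench on the right (-y). Origin: on its underside
- jug: Bystander: white round jug with red cap, 110 mm across, 200 mm high, standing at the right. Origin: centre of its underside
- amber: Bystander: amber bottle with black cap, 72 mm across, 170 mm high, standing at the right. Origin: centre of its underside
- jar: Bystander: glass jar with green lid, 80 mm across, 100 mm high, standing at the left. Origin: centre of its underside
- tape: Bystander: black roll of tape lying flat, 100 mm across, 25 mm high, at the left. Origin: centre of its underside
Things that resemble listed ones, but are neither listed nor needed, are in the scene too. Of the things like the part that bears tin_center, leave any that is black or turquoise; of the rest the larger one is meant.

How it is judged (in metres and radians):
At the end, for the whole second after the job is handed in: All six rim sections are clicked shut (at least 6.5 mm of their 8 mm down), the tub stands upright within 40 mm of where it began, the tin still stands on the lid panel, and no other thing has moved more than 40 mm (value of joint each of rim1, rim2, rim3, rim4, rim5, rim6 above 0.0065 m and distance of each of tub, wrench, screwdriver, jug, amber, jar, tape from where it was at the start of the episode below 0.04 m and angle between tub's own z axis and vertical below 0.05 rad and linear speed of tub below 0.02 m/s and horizontal distance between tin_center and tub below 0.06 m and angle between tin_center's own z axis and vertical below 0.15 rad and z of tin_center in the frame of tub below 0.115 m); the robot touches nothing.
It fails at once if the tub is lifted or tipped off the bench (height (world z) of tub above 0.012 m or angle between tub's own z axis and vertical above 0.12 rad).
It fails at once if the tub is pushed more than 40 mm along the bench (distance of tub from where it was at the start of the episode above 0.04 m).
It fails at once if the tin on the lid is lifted, tipped over or pushed more than 40 mm (z of tin_center in the frame of tub above 0.122 m or angle between tin_center's own z axis and vertical above 0.4 rad or distance of tin_center from where it was at the start of the episode above 0.04 m).
It fails at once if another thing on the bench is moved more than 40 mm (distance of any of wrench, screwdriver, jug, amber, jar, tape from where it was at the start of the episode above 0.04 m).
It also fails if it takes over 54 s, if anything falls off the work surface, if the arm or the gripper's body presses on something with over 40 N, if the wrist force passes 120 N, or if a joint passes its speed limit or range.

## Working session

There is one attempt and no reset: what is moved stays moved. The work goes in short steps, Python scripts to look and compute and a tool call to move; the robot and the scene stay as the last step left them, time stands still between calls to the robot, and variables do not carry over. Pictures are saved under pics/ and viewed, about 8 in all and at most 12, crops included, and the job is handed in when it is done.

Besides the shell and the picture viewer there is one more tool, called after "Emit:" in YAML: its name, and indented under it one key for each argument. apply_moves: Moves the arm, as the interface text tells. Its arguments: {"type":"object","properties":{"increments":{"type":"array"}},"required":["increments"]}

```bash
mkdir -p pics; python3 - <<'E'
from cell import status, imaging, env
import cv2,numpy as np,pickle
s=status.state();print(s, env.tip_extent)
d={n:imaging.read_camera(n) for n in("scene","top")}
pickle.dump(d,open('c0.pkl','wb'))
for n in d:
    cv2.imwrite(f'pics/{n}0.png',d[n]['pixels'][:,:,::-1]); print(n,d[n]['fovy'],d[n]['cx'],d[n]['cy'],d[n]['R'],d[n]['t'])
E
```

```text
{'t': 0.0, 'joints': array([ 1.13739250e+00,  4.91579003e-01,  1.55945328e+00, -3.28310867e-06,
        1.09168455e+00, -1.05583108e-01]), 'qvel': array([-6.30432320e-04, -8.15001624e-04, -1.15917943e-03,  1.04325064e-04,
        9.95444018e-05,  1.46606491e-03]), 'tau': array([-1.03123111e-03, -6.12619185e+01, -2.58191407e+01,  6.92115817e-02,
        4.81614273e-02, -1.02881893e-04]), 'eef_pos': array([201.10078393, 591.49706576, 204.84835193]), 'tcp_rot': array([ 3.03859964,  1.56967214, -2.00160854]), 'ft_force': array([-0.69876047,  0.69043173,  0.22690602]), 'moment': array([0.0204483 , 0.00236402, 0.02144091]), 'opening': 0.9946671748086312} 11.0
scene 47.23099258959824 273.2568745344531 211.46833191467266 [[ 0.83983881  0.54282951 -0.00262637]
 [ 0.45776706 -0.71081821 -0.53402883]
 [-0.29175348  0.44729587 -0.84546219]] [-500.42677401 -223.68182155 1799.00137977]
top 53.26843888885459 281.1369230567425 204.9809145677325 [[ 0.00825982 -0.99981263  0.01750662]
 [-0.98414631 -0.01122969 -0.17700262]
 [ 0.17716605 -0.01576706 -0.98405467]] [   7.0752708   593.66840451 1004.58625729]
```

View pics/top0.png

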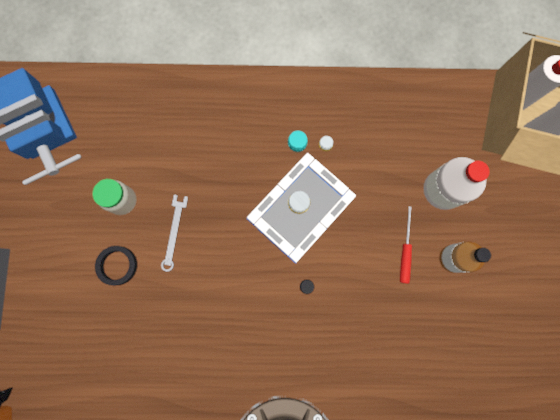

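View pics/scene0.png

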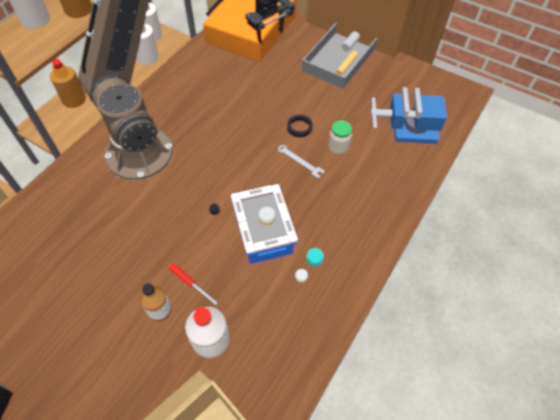

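The top view shows the tub at about (302,207) with its long axis towards upper right (yaw ≈ -45°). Four things look like the tin: the pale-lidded one on the lid (300,202), a smaller white one on the bench (326,143), a turquoise one (298,140) and a black one (307,287). The one standing on the lid fits: it's neither black nor turquoise, and it's the larger of the other two. I'll measure the tub and confirm the tin with a crop.

```bash
cat > h.py <<'E'
import numpy as np,cv2
from scipy.spatial.transform import Rotation as Ro
def ray(c,uv,z):
    f=c['pixels'].shape[0]/2/np.tan(np.radians(c['fovy']/2))
    uv=np.atleast_2d(uv).astype(float)
    d=np.c_[(uv[:,0]-c['cx'])/f,(uv[:,1]-c['cy'])/f,np.ones(len(uv))]@c['R']
    o=-c['R'].T@c['t']
    return o+d*((z-o[2])/d[:,2])[:,None]
def proj(c,X):
    f=c['pixels'].shape[0]/2/np.tan(np.radians(c['fovy']/2))
    p=np.atleast_2d(X)@c['R'].T+c['t']
    return p[:,:2]/p[:,2:]*f+[c['cx'],c['cy']]
def Rt(s): return Ro.from_euler('xyz',s['tcp_rot']).as_matrix()
PAD=np.array([[-55,68],[55,68],[98,0],[55,-68],[-55,-68],[-98,0]],float)
E
python3 - <<'E'
import pickle;from h import *
from cell import status
d=pickle.load(open('c0.pkl','rb'))
for n,roi in(('top',(230,140,370,275)),('scene',(220,175,310,262))):
    c=d[n];x0,y0,x1,y1=roi
    hsv=cv2.cvtColor(c['pixels'],cv2.COLOR_RGB2HSV)
    m=((hsv[...,1]<40)&(hsv[...,2]>190)).astype(np.uint8)*255
    r=np.zeros_like(m);r[y0:y1,x0:x1]=m[y0:y1,x0:x1]
    r=cv2.morphologyEx(r,cv2.MORPH_CLOSE,np.ones((3,3),np.uint8))
    cs=max(cv2.findContours(r,cv2.RETR_EXTERNAL,cv2.CHAIN_APPROX_NONE)[0],key=cv2.contourArea)[:,0]
    P=ray(c,cs,106)[:,:2].astype(np.float32)
    b=cv2.minAreaRect(P);print(n,b,len(cs)); print(cv2.boxPoints(b).round(1).tolist())
s=status.state();print('R',Rt(s).round(3).tolist())
c=d['top'];k=c['pixels'][130:300,225:375,::-1]
k2=d['scene']['pixels'][180:300,200:335,::-1]
cv2.imwrite('pics/crop0.png',np.hstack([cv2.resize(k,(441,500),interpolation=2),cv2.resize(k2,(350,500))[:, :350]]))
E
```

```text
top ((582.740234375, -35.239471435546875), (160.91908264160156, 220.87074279785156), 48.12501907348633) 238
[[446.79998779296875, -21.399999618530273], [611.2999877929688, -168.89999389648438], [718.7000122070312, -49.0], [554.2000122070312, 98.4000015258789]]
scene ((582.9603881835938, -40.28594970703125), (164.53060913085938, 226.53799438476562), 48.33921432495117) 210
[[443.70001220703125, -26.5], [612.9000244140625, -177.0], [722.2999877929688, -54.099998474121094], [553.0, 96.5]]
R [[-0.0, -0.947, 0.322], [-0.001, 0.322, 0.947], [-1.0, 0.0, -0.001]]
```

View pics/crop0.png

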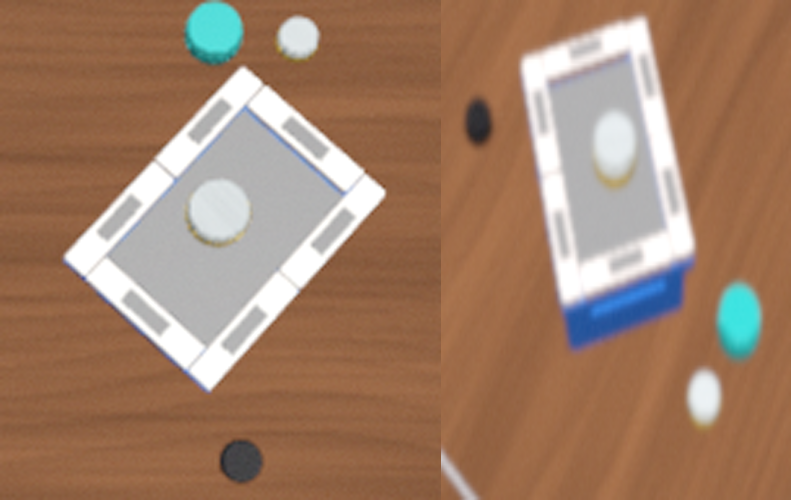

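The crop confirms it: the tin on the lid, at crop (218,210), has a pale top and a yellow band and is bigger than the bench one at crop (298,37). The six pads are all visible, and the orange seal isn't visible from above.

```bash
python3 - <<'E'
import pickle;from h import *
from cell import status
d=pickle.load(open('c0.pkl','rb'));c=d['top']
a=np.radians(-41.9);W=np.array([[np.cos(a),-np.sin(a)],[np.sin(a),np.cos(a)]])
C=np.array([582.8,-36.]);tin=ray(c,[299.1,201.4],124)[0,:2]
P=PAD@W.T+C;print(P.round(1),'tin tub',(tin-C)@W)
R=Rt(status.state());s=status.state()
T=lambda dx:(R.T@np.r_[dx,0]).round(1)
print('to pad1 in start tool axes',T(P[0]-s['eef_pos'][:2]))
# after 23.1 deg turn about tool x
R2=R@Ro.from_euler('x',23.1,degrees=True).as_matrix()
print(R2.round(3))
for i in range(6): print(i+1,'->next',(R2.T@np.r_[P[(i+1)%6]-P[i],0]).round(1))
E
```

```text
[[ 587.3   51.3]
 [ 669.1  -22.1]
 [ 655.7 -101.4]
 [ 578.3 -123.3]
 [ 496.5  -49.9]
 [ 509.9   29.4]] tin tub [ 0.05906414 10.46562509]
to pad1 in start tool axes [ 3.000e-01 -5.395e+02 -3.871e+02]
[[-0.    -0.745  0.668]
 [-0.001  0.668  0.745]
 [-1.    -0.    -0.001]]
1 ->next [   0. -110.   -0.]
2 ->next [  0.1 -43.  -68. ]
3 ->next [  0.  43. -68.]
4 ->next [ -0. 110.   0.]
5 ->next [-0.1 43.  68. ]
6 ->next [ -0. -43.  68.]
```

Emit:
apply_moves:
  increments:
    - [1, 0, -27, -19.4, 0]
    - [1, 0, -27, -19.4, 0]
    - [1, 0, -27, -19.4, 0]
    - [1, 0, -27, -19.4, 0]
    - [1, 0, -27, -19.4, 0]
    - [1, 0, -27, -19.4, 0]
    - [1, 0, -27, -19.4, 0]
    - [1, 0, -27, -19.4, 0]
    - [1, 0, -27, -19.4, 0]
    - [1, 0, -27, -19.4, 0]

```text
t: 1.1
eef_pos: [394.9, 319.9, 205.3]
tcp_rot: [2.26, 1.57, -2.78]
ft_force: [0.4, 1.0, 0.3]
opening: 0.215
```

Emit:
apply_moves:
  increments:
    - [1, 0, -27, -19.4, 0]
    - [1, 0, -27, -19.4, 0]
    - [1, 0, -27, -19.4, 0]
    - [1, 0, -27, -19.4, 0]
    - [1, 0, -27, -19.4, 0]
    - [1, 0, -27, -19.4, 0]
    - [1, 0, -27, -19.4, 0]
    - [1, 0, -27, -19.4, 0]
    - [1, 0, -27, -19.4, 0]
    - [1, 0, -27, -19.4, 0]

```text
t: 2.1
eef_pos: [588.0, 49.3, 205.2]
tcp_rot: [1.671, 1.57, 2.914]
ft_force: [0.7, 0.6, 0.4]
opening: 0.005
```

Emit:
apply_moves:
  increments:
    - [1, 0, 0, 0, 7.7]
    - [1, 0, 0, 0, 7.7]
    - [1, 0, 0, 0, 7.7]
    - [1, 0, 0, 0, 0]
    - [1, 0, 0, 0, 0]

```text
t: 2.6
eef_pos: [587.4, 50.6, 205.3]
tcp_rot: [2.087, 1.57, 2.931]
ft_force: [-0.3, -0.3, 0.6]
opening: 0.004
```

```bash
python3 - <<'E'
from h import *
from cell import status,imaging
c=imaging.read_camera('wrist');im=c['pixels'][:,:,::-1].copy()
a=np.radians(-41.9);W=np.array([[np.cos(a),-np.sin(a)],[np.sin(a),np.cos(a)]])
P=PAD@W.T+[582.8,-36.]
for p in proj(c,np.c_[P,np.full(6,106.)]): cv2.drawMarker(im,tuple(int(v) for v in p),(0,0,255),0,12,1)
t=status.state();tip=t['eef_pos']+Rt(t)[:,0]*11;print(proj(c,tip),t['eef_pos'])
cv2.imwrite('pics/w1.png',im)
E
```

```text
[[277.17057289 243.08070589]] [587.44988086  50.61977649 205.28679536]
```

View pics/w1.png

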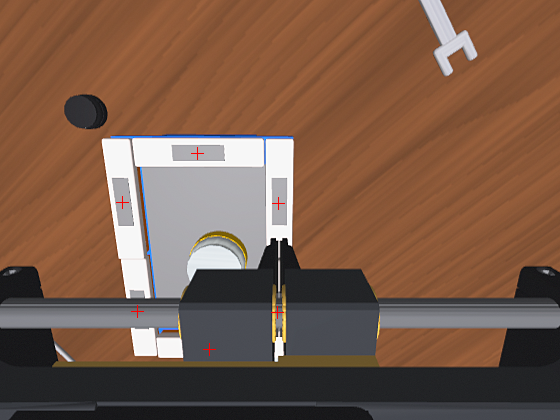

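The projected pads (crosses at (197,153), (278,204), (122,202)) land on the real grey pads to within a few pixels, so the pose is good. Pressing section 1 now.

Emit:
apply_moves:
  increments:
    - [1, 20, 0, 0, 0]
    - [1, 20, 0, 0, 0]
    - [1, 20, 0, 0, 0]
    - [1, 20, 0, 0, 0]
    - [1, 3, 0, 0, 0]
    - [1, 3, 0, 0, 0]
    - [1, 3, 0, 0, 0]
    - [1, 2, 0, 0, 0]
    - [1, 1, 0, 0, 0]
    - [1, 0, 0, 0, 0]

```text
t: 3.65
eef_pos: [587.6, 50.6, 113.7]
tcp_rot: [-0.708, 1.57, 0.132]
ft_force: [0.6, -0.2, -0.2]
opening: 0.002
```

Emit:
apply_moves:
  increments:
    - [1, 1, 0, 0, 0]
    - [1, 1, 0, 0, 0]
    - [1, 0, 0, 0, 0]

```text
t: 3.95
eef_pos: [587.5, 50.5, 111.4]
tcp_rot: [1.381, 1.571, 2.221]
ft_force: [-0.6, 0.6, 0.5]
opening: 0.003
```

Emit:
apply_moves:
  increments:
    - [1, 1, 0, 0, 0]
    - [1, 1, 0, 0, 0]
    - [1, 0, 0, 0, 0]

```text
t: 4.25
eef_pos: [587.5, 50.6, 109.3]
tcp_rot: [1.852, 1.571, 2.692]
ft_force: [-0.1, -0.5, -0.7]
opening: 0.003
```

```bash
python3 - <<'E'
from h import *
from cell import status,imaging
c=imaging.read_camera('wrist');im=c['pixels'][:,:,::-1].copy()
k=imaging.read_camera('scene');k=k['pixels'][150:290,190:340,::-1]
cv2.imwrite('pics/w2.png',np.hstack([im[100:400,130:430],cv2.resize(k,(321,300),interpolation=2)]))
s=status.state();print(s['ft_force'],s['eef_pos'],s['moment'])
E
```

```text
[-0.53223776  0.73544868  0.23062157] [587.53321391  50.53523214 109.38892607] [-0.01545686  0.00747497 -0.03105756]
```

View pics/w2.png

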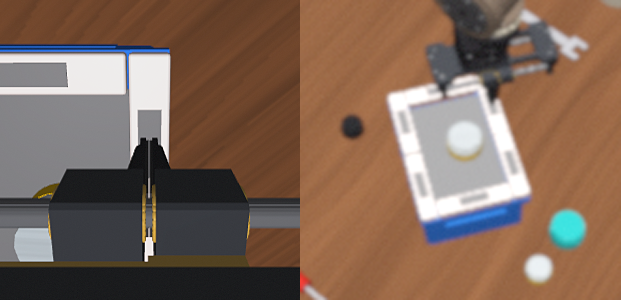

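The wrist view shows the fingertips (148,140 in the crop) over the pad of section 1. No force is showing yet, so I'll go on down in 1 mm steps until there's a clear stop.

Emit:
apply_moves:
  increments:
    - [1, 1, 0, 0, 0]

```text
t: 4.45
eef_pos: [587.6, 50.6, 108.5]
tcp_rot: [-0.666, 1.57, 0.174]
ft_force: [-1.4, -0.6, 0.8]
opening: 0.007
```

Emit:
apply_moves:
  increments:
    - [1, 1, 0, 0, 0]

```text
t: 4.55
eef_pos: [587.6, 50.6, 107.4]
tcp_rot: [-0.339, 1.571, 0.501]
ft_force: [-0.6, 0.9, 0.0]
opening: 0.005
```

Emit:
apply_moves:
  increments:
    - [1, 1, 0, 0, 0]

```text
t: 4.65
eef_pos: [587.5, 50.6, 106.3]
tcp_rot: [0.682, 1.571, 1.522]
ft_force: [0.6, -0.4, -0.0]
opening: -0.0
```

```bash
python3 - <<'E'
from h import *
from cell import status,imaging
s=status.state();tip=s['eef_pos']+Rt(s)[:,0]*11;print(tip)
a=np.radians(-41.9);W=np.array([[np.cos(a),-np.sin(a)],[np.sin(a),np.cos(a)]])
P=np.c_[PAD@W.T+[582.8,-36.],np.full(6,104.)]
out=[]
for n,(x0,y0,x1,y1) in(('top',(230,135,375,280)),('scene',(200,140,320,260)),('wrist',(180,180,380,380))):
    c=imaging.read_camera(n);k=400/(x1-x0) if n!='wrist' else 2
    im=cv2.resize(c['pixels'][y0:y1,x0:x1,::-1],None,fx=k,fy=k,interpolation=2)
    q=(proj(c,tip)[0]-[x0,y0]+.5)*k;print(n,q)
    cv2.circle(im,tuple(int(v) for v in q),6,(0,255,0),1)
    if n!='wrist':
        for p in proj(c,P): cv2.drawMarker(im,tuple(int(v) for v in (p-[x0,y0]+.5)*k),(0,0,255),0,10,1)
    if n=='wrist': cv2.imwrite('pics/w3.png',im)
    else: out.append(im)
cv2.imwrite('pics/ts3.png',np.hstack(out))
E
```

```text
[587.52144345  50.57092929  95.33015932]
top [100.3401866  192.17440006]
scene [266.45842195 197.47162433]
wrist [195.35240169 127.38003739]
```

View pics/ts3.png

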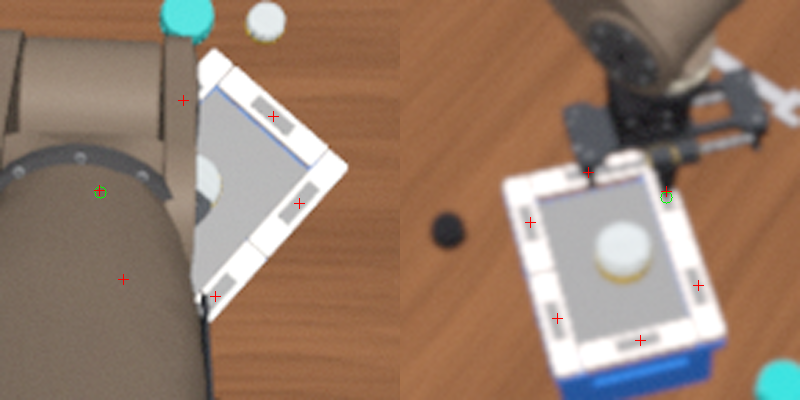

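View pics/w3.png

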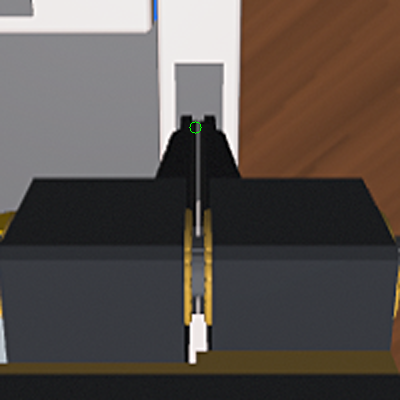

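```bash
python3 - <<'E'
from h import *
from cell import status,imaging
c=imaging.read_camera('wrist');s=status.state();print(s['ft_force'],s['tau'].round(2),s['eef_pos'])
a=np.radians(-41.9);W=np.array([[np.cos(a),-np.sin(a)],[np.sin(a),np.cos(a)]])
q=np.array([[-77,61],[-77,75],[-90,56],[-90,80]])@W.T+[582.8,-36.]
for z in(80,90,95,100,104): print(z,((proj(c,np.c_[q,np.full(4,z)])-180)*2).round(0).tolist())
print('cam',(-c['R'].T@c['t']).round(0),c['fovy'])
im=c['pixels']; 
for r in (190,200,218): 
    g=im[r,240:320].astype(int).sum(1)//3; print(r,g.tolist())
E
```

```text
[ 0.45285485  0.55125996 -0.17379149] [-0.000e+00 -6.021e+01 -2.059e+01  2.000e-02  8.000e-02 -0.000e+00] [587.51012543  50.54240511 106.39843465]
80 [[174.0, 42.0], [217.0, 42.0], [158.0, 3.0], [233.0, 3.0]]
90 [[173.0, 51.0], [218.0, 51.0], [156.0, 10.0], [235.0, 10.0]]
95 [[172.0, 56.0], [219.0, 56.0], [155.0, 14.0], [236.0, 14.0]]
100 [[172.0, 61.0], [219.0, 61.0], [154.0, 18.0], [237.0, 18.0]]
104 [[171.0, 65.0], [220.0, 65.0], [153.0, 21.0], [238.0, 21.0]]
cam [529. 104. 285.] 64.9103642613227
190 [236, 236, 236, 235, 236, 236, 236, 236, 236, 236, 236, 237, 239, 228, 214, 168, 89, 141, 122, 218, 227, 236, 237, 236, 236, 236, 236, 236, 236, 236, 236, 236, 236, 236, 236, 236, 235, 236, 236, 236, 235, 236, 235, 235, 236, 235, 235, 235, 236, 235, 235, 235, 236, 235, 235, 235, 236, 237, 224, 215, 92, 65, 73, 74, 75, 76, 77, 77, 76, 75, 74, 74, 74, 72, 74, 74, 76, 77, 76, 78]
200 [137, 137, 137, 137, 137, 137, 136, 137, 137, 137, 138, 137, 137, 136, 136, 136, 137, 136, 108, 213, 225, 235, 237, 236, 236, 236, 236, 236, 236, 236, 236, 236, 236, 235, 236, 235, 235, 235, 235, 235, 235, 236, 235, 235, 235, 235, 235, 235, 235, 235, 235, 236, 235, 235, 235, 235, 236, 234, 222, 205, 82, 66, 73, 74, 74, 76, 76, 77, 77, 78, 77, 75, 74, 73, 73, 71, 69, 69, 67, 69]
218 [136, 136, 135, 135, 136, 136, 135, 135, 136, 136, 135, 136, 137, 135, 135, 135, 136, 134, 126, 183, 222, 232, 237, 236, 236, 237, 248, 172, 130, 134, 136, 137, 135, 136, 136, 136, 135, 135, 136, 136, 136, 136, 136, 135, 135, 134, 135, 136, 135, 134, 125, 178, 244, 238, 235, 235, 237, 231, 219, 167, 71, 67, 70, 71, 71, 72, 71, 70, 70, 71, 70, 72, 74, 75, 76, 74, 73, 75, 73, 73]
```

Emit:
apply_moves:
  increments:
    - [1, 1, 0, 0, 0]
    - [1, 1, 0, 0, 0]

```text
t: 5.05
eef_pos: [587.6, 50.5, 104.4]
tcp_rot: [-0.313, 1.571, 0.527]
ft_force: [0.0, 0.7, 0.7]
opening: 0.007
```

Emit:
apply_moves:
  increments:
    - [1, 1, 0, 0, 0]
    - [1, 1, 0, 0, 0]

```text
t: 5.25
eef_pos: [587.5, 50.5, 102.3]
tcp_rot: [0.664, 1.571, 1.503]
ft_force: [-0.5, -0.3, 0.0]
opening: 0.004
```

```bash
python3 - <<'E'
from cell import status
s=status.state();print(s['ft_force'],s['tau'].round(2),s['eef_pos'])
E
```

```text
[-0.45714718 -0.33000707  0.0263467 ] [ 0.000e+00 -6.057e+01 -2.047e+01  2.000e-02  1.200e-01  0.000e+00] [587.53295676  50.5340053  102.30353641]
```

Emit:
apply_moves:
  increments:
    - [1, 1, 0, 0, 0]
    - [1, 1, 0, 0, 0]

```text
t: 5.45
eef_pos: [587.5, 50.6, 100.4]
tcp_rot: [0.544, 1.571, 1.384]
ft_force: [-0.0, -1.1, -0.7]
opening: 0.002
```

Emit:
apply_moves:
  increments:
    - [1, 1, 0, 0, 0]
    - [1, 0, 0, 0, 0]

```text
t: 5.65
eef_pos: [587.5, 50.6, 99.3]
tcp_rot: [1.833, 1.571, 2.673]
ft_force: [-0.4, 0.5, -1.4]
opening: 0.006
```

Emit:
apply_moves:
  increments:
    - [1, 1, 0, 0, 0]
    - [1, 0, 0, 0, 0]

```text
t: 5.85
eef_pos: [587.5, 50.6, 98.3]
tcp_rot: [1.405, 1.571, 2.244]
ft_force: [-0.1, 0.1, 0.1]
opening: 0.007
```

Emit:
apply_moves:
  increments:
    - [1, 1, 0, 0, 0]
    - [1, 0, 0, 0, 0]

```text
t: 6.05
eef_pos: [587.5, 50.5, 97.3]
tcp_rot: [1.324, 1.571, 2.164]
ft_force: [-0.5, 0.1, 0.4]
opening: 0.006
```

```bash
python3 - <<'E'
from h import *
from cell import status,imaging
c=imaging.read_camera('wrist');s=status.state();R=Rt(s);e=s['eef_pos']
im=cv2.resize(c['pixels'][170:300,215:345,::-1],None,fx=4,fy=4,interpolation=2)
for x in(11,0,-8):
  for y in(-10,0,10):
    p=proj(c,e+R@[x,y,0])[0];print(x,y,p.round(1))
    cv2.circle(im,tuple(int(v) for v in (p-[215,170]+.5)*4),4,(0,255,0) if x==11 else (0,0,255) if x==0 else (255,0,0),-1)
a=np.radians(-41.9);W=np.array([[np.cos(a),-np.sin(a)],[np.sin(a),np.cos(a)]])
q=np.array([[-55,68],[-77,68],[-33,68],[-65,68]])@W.T+[582.8,-36.]
print(proj(c,np.c_[q,np.full(4,102)]).round(1))
k=imaging.read_camera('scene');print('scene',proj(k,e+R@[11,0,0]))
k=cv2.resize(k['pixels'][175:215,260:300,::-1],(260,520),interpolation=2)
cv2.imwrite('pics/w4.png',np.hstack([im,k]))
E
```

```text
11 -10 [277.2 257.9]
11 0 [277.1 243.2]
11 10 [277.1 228. ]
0 -10 [277.1 265.9]
0 0 [277.1 250.4]
0 10 [277.  234.6]
-8 -10 [277.1 272.2]
-8 0 [277.  256.3]
-8 10 [277.  239.8]
[[277.8 252.6]
 [277.7 216.2]
 [277.8 286.7]
 [277.7 236.4]]
scene [[279.4160826  200.25842672]]
```

View pics/w4.png

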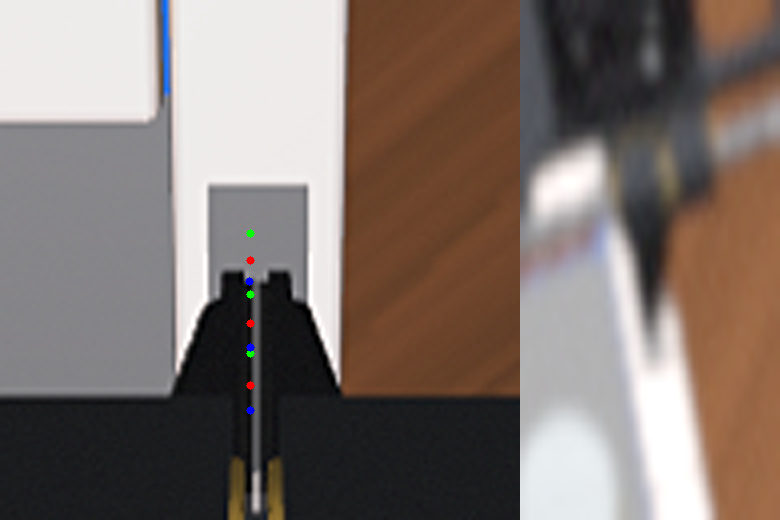

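The tips (4x crop, 255,272) look to be resting on or just above the pad, which extends up to crop row 185. Still no force. I'll keep on by single millimetres with a check after each.

Emit:
apply_moves:
  increments:
    - [1, 1, 0, 0, 0]
    - [1, 0, 0, 0, 0]

```text
t: 6.35
eef_pos: [587.5, 50.6, 96.3]
tcp_rot: [1.548, 1.571, 2.388]
ft_force: [-0.3, 0.5, -0.5]
opening: -0.002
```

Emit:
apply_moves:
  increments:
    - [1, 1, 0, 0, 0]
    - [1, 0, 0, 0, 0]

```text
t: 6.55
eef_pos: [587.6, 50.6, 95.5]
tcp_rot: [-0.369, 1.571, 0.471]
ft_force: [-0.3, 0.5, 1.0]
opening: 0.003
```

Emit:
apply_moves:
  increments:
    - [1, 1, 0, 0, 0]
    - [1, 0, 0, 0, 0]

```text
t: 6.75
eef_pos: [587.6, 50.6, 94.7]
tcp_rot: [-0.724, 1.57, 0.116]
ft_force: [-1.1, -0.1, 4.1]
opening: 0.005
```

```bash
python3 - <<'E'
from h import *
from cell import status,imaging
s=status.state();print(s['ft_force'].round(2),s['tau'].round(2),s['eef_pos'],s['moment'].round(3))
c=imaging.read_camera('wrist')
w1=cv2.imread('pics/w1.png')
col=c['pixels'][195:250,274:275].mean(2).ravel().astype(int);print('col274',col.tolist())
print('w1 col 272/283',w1[165:245,272].mean(1).astype(int).tolist())
cv2.imwrite('pics/w5raw.png',c['pixels'][:,:,::-1])
E
```

```text
[-1.11 -0.14  4.06] [-3.000e-02 -5.824e+01 -1.951e+01  3.000e-02 -2.000e-01  0.000e+00] [587.60523276  50.5757748   94.74111719] [-0.045  0.21  -0.025]
col274 [236, 236, 236, 235, 235, 235, 235, 236, 235, 235, 235, 235, 235, 236, 235, 235, 235, 235, 236, 236, 242, 218, 144, 130, 134, 135, 135, 135, 135, 135, 135, 135, 135, 134, 134, 135, 135, 134, 134, 134, 134, 142, 110, 46, 7, 16, 19, 19, 20, 19, 17, 17, 19, 19, 17]
w1 col 272/283 [247, 247, 247, 247, 247, 247, 247, 247, 247, 247, 247, 250, 242, 165, 172, 173, 174, 173, 173, 172, 174, 173, 173, 173, 176, 177, 177, 176, 176, 177, 176, 176, 176, 176, 176, 176, 176, 176, 85, 175, 176, 176, 175, 175, 175, 175, 176, 175, 175, 175, 174, 174, 174, 174, 174, 175, 174, 174, 173, 166, 238, 249, 247, 247, 247, 247, 247, 247, 247, 247, 248, 255, 247, 44, 3, 15, 19, 20, 20, 23]
```

Contact at TCP z ≈ 95, so the closed tips are about 20 mm shorter than stated. From here I'll press on and look for the plateau and then the stop.

Emit:
apply_moves:
  increments:
    - [1, 1, 0, 0, 0]
    - [1, 1, 0, 0, 0]

```text
t: 7.0
eef_pos: [587.6, 50.5, 92.9]
tcp_rot: [-0.819, 1.57, 0.021]
ft_force: [-1.5, -0.1, 6.6]
opening: 0.005
```

Emit:
apply_moves:
  increments:
    - [1, 1, 0, 0, 0]
    - [1, 1, 0, 0, 0]

```text
t: 7.2
eef_pos: [587.7, 50.6, 91.0]
tcp_rot: [-0.753, 1.57, 0.087]
ft_force: [-4.6, -0.0, 19.5]
opening: 0.008
```

Emit:
apply_moves:
  increments:
    - [1, 1, 0, 0, 0]
    - [1, 1, 0, 0, 0]

```text
t: 7.4
eef_pos: [587.8, 50.5, 90.8]
tcp_rot: [-0.879, 1.569, -0.039]
ft_force: [-11.1, -1.2, 36.9]
opening: 0.003
```

Section 1 has reached a hard stop at TCP z ≈ 90.9 (37 N, no further travel). That puts the closed tips at the TCP +9 mm side. Next: lift, go to section 2 and press to the same stop.

Emit:
apply_moves:
  increments:
    - [1, -7, 0, 0, 0]
    - [1, -17, 0, 0, 0]
    - [1, 0, -28, 0, 0]
    - [1, 0, -28, 0, 0]
    - [1, 0, -27, 0, 0]
    - [1, 0, -27, 0, 0]
    - [1, 6, 0, 0, 0]
    - [1, 4, 0, 0, 0]
    - [1, 0, 0, 0, 0]

```text
t: 8.3
eef_pos: [668.4, -22.3, 101.4]
tcp_rot: [2.087, 1.569, 2.927]
ft_force: [0.1, 0.4, 0.4]
opening: 0.004
```

Emit:
apply_moves:
  increments:
    - [1, 2, 0, 0, 0]
    - [1, 2, 0, 0, 0]
    - [1, 2, 0, 0, 0]

```text
t: 8.6
eef_pos: [669.3, -22.5, 96.8]
tcp_rot: [-0.535, 1.57, 0.305]
ft_force: [-2.6, 1.0, 7.2]
opening: 0.005
```

Emit:
apply_moves:
  increments:
    - [1, 2, 0, 0, 0]
    - [1, 2, 0, 0, 0]
    - [1, 1, 0, 0, 0]

```text
t: 8.9
eef_pos: [669.3, -22.4, 92.1]
tcp_rot: [-0.119, 1.57, 0.721]
ft_force: [-3.4, 2.7, 7.0]
opening: 0.005
```

Emit:
apply_moves:
  increments:
    - [1, 1, 0, 0, 0]
    - [1, 1, 0, 0, 0]
    - [1, 1, 0, 0, 0]

```text
t: 9.2
eef_pos: [669.4, -22.5, 90.9]
tcp_rot: [-0.737, 1.569, 0.103]
ft_force: [-9.8, 1.7, 28.1]
opening: 0.004
```

Emit:
apply_moves:
  increments:
    - [1, -7, 0, 0, 0]
    - [1, -17, 0, 0, 0]
    - [1, 0, -15, -23, 0]
    - [1, 0, -14, -23, 0]
    - [1, 0, -14, -22, 0]
    - [1, 6, 0, 0, 0]
    - [1, 4, 0, 0, 0]
    - [1, 2, 0, 0, 0]
    - [1, 2, 0, 0, 0]
    - [1, 2, 0, 0, 0]

```text
t: 10.2
eef_pos: [656.3, -101.3, 96.5]
tcp_rot: [0.096, 1.57, 0.937]
ft_force: [-2.7, 1.1, 7.0]
opening: 0.007
```

Emit:
apply_moves:
  increments:
    - [1, 2, 0, 0, 0]
    - [1, 2, 0, 0, 0]
    - [1, 2, 0, 0, 0]
    - [1, 1, 0, 0, 0]
    - [1, 1, 0, 0, 0]
    - [1, 0, 0, 0, 0]

```text
t: 10.8
eef_pos: [656.3, -101.3, 90.9]
tcp_rot: [-0.768, 1.569, 0.073]
ft_force: [-6.9, 3.4, 20.9]
opening: 0.008
```

Emit:
apply_moves:
  increments:
    - [1, -7, 0, 0, 0]
    - [1, -17, 0, 0, 0]
    - [1, 0, 15, -23, 0]
    - [1, 0, 14, -23, 0]
    - [1, 0, 14, -22, 0]
    - [1, 6, 0, 0, 0]
    - [1, 4, 0, 0, 0]
    - [1, 2, 0, 0, 0]
    - [1, 2, 0, 0, 0]
    - [1, 2, 0, 0, 0]

```text
t: 11.8
eef_pos: [579.1, -123.9, 96.0]
tcp_rot: [1.007, 1.571, 1.847]
ft_force: [0.4, -0.7, -0.0]
opening: 0.003
```

Emit:
apply_moves:
  increments:
    - [1, 2, 0, 0, 0]
    - [1, 2, 0, 0, 0]
    - [1, 2, 0, 0, 0]
    - [1, 1, 0, 0, 0]
    - [1, 1, 0, 0, 0]
    - [1, 0, 0, 0, 0]

```text
t: 12.4
eef_pos: [579.2, -124.0, 90.9]
tcp_rot: [-1.05, 1.569, -0.21]
ft_force: [-7.2, 2.7, 26.6]
opening: 0.008
```

Same stop at 90.9. Now section 5 (tool y +110).

Emit:
apply_moves:
  increments:
    - [1, -7, 0, 0, 0]
    - [1, -17, 0, 0, 0]
    - [1, 0, 28, 0, 0]
    - [1, 0, 28, 0, 0]
    - [1, 0, 27, 0, 0]
    - [1, 0, 27, 0, 0]
    - [1, 6, 0, 0, 0]
    - [1, 4, 0, 0, 0]
    - [1, 2, 0, 0, 0]
    - [1, 2, 0, 0, 0]

```text
t: 13.4
eef_pos: [497.4, -51.2, 98.1]
tcp_rot: [-0.666, 1.571, 0.174]
ft_force: [-1.6, -0.3, 7.9]
opening: 0.003
```

Emit:
apply_moves:
  increments:
    - [1, 2, 0, 0, 0]
    - [1, 2, 0, 0, 0]
    - [1, 2, 0, 0, 0]
    - [1, 2, 0, 0, 0]
    - [1, 1, 0, 0, 0]
    - [1, 1, 0, 0, 0]
    - [1, 0, 0, 0, 0]

```text
t: 14.1
eef_pos: [497.6, -51.3, 90.7]
tcp_rot: [-1.092, 1.568, -0.253]
ft_force: [-9.3, 0.6, 37.3]
opening: 0.004
```

Emit:
apply_moves:
  increments:
    - [1, -7, 0, 0, 0]
    - [1, -17, 0, 0, 0]
    - [1, 0, 15, 23, 0]
    - [1, 0, 14, 23, 0]
    - [1, 0, 14, 22, 0]
    - [1, 6, 0, 0, 0]
    - [1, 4, 0, 0, 0]
    - [1, 2, 0, 0, 0]
    - [1, 2, 0, 0, 0]
    - [1, 2, 0, 0, 0]

```text
t: 15.1
eef_pos: [510.1, 27.8, 96.5]
tcp_rot: [-2.935, 1.571, -2.096]
ft_force: [-3.2, -1.9, 7.0]
opening: 0.004
```

Emit:
apply_moves:
  increments:
    - [1, 2, 0, 0, 0]
    - [1, 2, 0, 0, 0]
    - [1, 2, 0, 0, 0]
    - [1, 1, 0, 0, 0]
    - [1, 1, 0, 0, 0]
    - [1, 0, 0, 0, 0]

```text
t: 15.7
eef_pos: [510.2, 27.8, 90.7]
tcp_rot: [-1.141, 1.569, -0.301]
ft_force: [-10.3, -1.9, 34.3]
opening: 0.004
```

All six have stopped at the same height (90.7–90.9). I'll retract and check with the cameras.

Emit:
apply_moves:
  increments:
    - [1, -7, 0, 0, 0]
    - [1, -30, 0, 0, 0]
    - [1, -35, 0, 0, 0]
    - [1, -40, 0, 0, 0]
    - [1, 0, 12, 25, 0]
    - [1, 0, 12, 30, 0]
    - [1, 0, 12, 30, 0]
    - [1, 0, 12, 30, 0]
    - [1, 0, 12, 30, 0]
    - [1, 0, 12, 30, 0]

```text
t: 16.7
eef_pos: [573.8, 207.7, 200.4]
tcp_rot: [1.91, 1.571, 2.749]
ft_force: [0.7, 0.0, 0.5]
opening: 0.004
```

Emit:
apply_moves:
  increments:
    - [1, 0, 12, 30, 0]
    - [1, 0, 12, 30, 0]
    - [1, 0, 12, 30, 0]
    - [1, 0, 12, 30, 0]
    - [1, 0, 0, 0, 0]
    - [1, 0, 0, 0, 0]

```text
t: 17.3
eef_pos: [617.7, 328.2, 199.8]
tcp_rot: [2.764, 1.57, -2.68]
ft_force: [-0.4, 0.1, 0.2]
opening: 0.007
```

```bash
python3 - <<'E'
import pickle;from h import *
from cell import status,imaging
d0=pickle.load(open('c0.pkl','rb'))
d={n:imaging.read_camera(n) for n in('top','scene')}
c=d['top'];hsv=cv2.cvtColor(c['pixels'],cv2.COLOR_RGB2HSV)
m=((hsv[...,1]<40)&(hsv[...,2]>190)).astype(np.uint8)*255
r=np.zeros_like(m);r[140:275,230:370]=m[140:275,230:370]
r=cv2.morphologyEx(r,cv2.MORPH_CLOSE,np.ones((3,3),np.uint8))
cs=max(cv2.findContours(r,cv2.RETR_EXTERNAL,cv2.CHAIN_APPROX_NONE)[0],key=cv2.contourArea)[:,0]
print(cv2.minAreaRect(ray(c,cs,100)[:,:2].astype(np.float32)))
df=cv2.absdiff(c['pixels'],d0['top']['pixels']).max(2)>50
n,_,st,ce=cv2.connectedComponentsWithStats(df.astype(np.uint8))
print([(st[i].tolist()) for i in range(1,n) if st[i,4]>12])
s=status.state();print(s['t'],s['eef_pos'],s['ft_force'])
f=lambda k:cv2.resize(k[:,:,::-1],(390,390),interpolation=2)
g=lambda q,x:f(q['pixels'][175:265,215:305])
cv2.imwrite('pics/end.png',np.hstack([f(c['pixels'][140:275,232:367]),g(d['scene'],0)]))
cv2.imwrite('pics/start_end_top.png',c['pixels'][:,:,::-1])
E
```

```text
((582.7535400390625, -35.234222412109375), (160.98646545410156, 220.10275268554688), 48.12538528442383)
[[20, 98, 179, 322, 11533], [107, 153, 7, 9, 25], [307, 152, 42, 37, 57], [90, 154, 11, 6, 20], [308, 166, 35, 30, 48], [26, 190, 13, 13, 97], [21, 262, 9, 48, 220], [0, 380, 20, 9, 80], [0, 388, 13, 32, 264], [151, 393, 9, 22, 52], [84, 394, 70, 26, 698]]
17.4 [617.6725068  327.3397644  200.35851854] [-0.54463445 -0.82039423  0.10632774]
```

View pics/end.png

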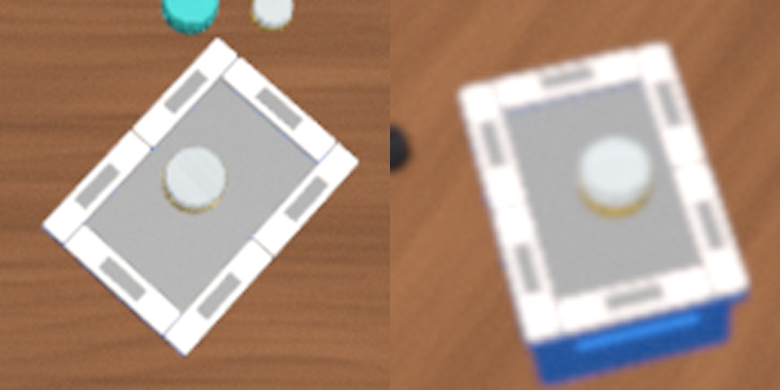

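The rim is flush all round with no seal showing. The tub hasn't moved (its centre differs by less than 0.1 mm), the tin is standing at (195,178), and the arm is clear. Handing in.

```bash
python3 -c "
from cell import env
print(env.job_done())"
```

```text
the job is handed in; nothing more can be done
None
```

I pressed all six rim sections down to their hard stops with closed fingertips and handed the job in at about 17.4 s; no verdict was reported.

- **Rim sections:** each one stopped at the same height (TCP z 90.7–90.9 mm) with 21–37 N at the stop. I felt the resistance of about 7–8 N before the stop on five of them. On section 4 I only recorded readings before contact and at the stop.
- **Last pictures:** the rim looks flush all round with no orange seal showing. The tub's measured centre changed by less than 0.1 mm, and the tin was upright in its place on the lid. The arm was retracted, with no force on it.
- **Disagreement:** the closed fingertips touched about 20 mm lower in TCP height than the stated `env.tip_extent` of 11 mm predicts. I therefore found contact and the stops by force instead.
- **Not checked:** the arm partly hid the left side in the last top picture, so I did not measure the wrench, jar and tape again. It stayed well above them throughout.

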